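# Sweep the loose optical modules into the bench tray

### The arm

A 6-joint arm with a two-finger parallel gripper is mounted at the origin on the work surface. World frame = base frame: x ahead of the robot, y to its left, z up, the work surface at z = 0. Lengths are in m, angles in rad, forces in N, time in s.
With the tool pointing down it reaches from about 0.3 to 0.775 m from the base axis. Payload 14.6 kg.
Tool frame: the origin (TCP) lies between the finger pads; the fingertips stand 17 mm ahead of it and the grasp point (between the pads) lies 2 mm behind it; z points along the fingers, y is the line along which they close (so a half turn about z gives the same grasp; the last joint's range is limited). The gripper opens to 85 mm and grips with 20 to 120 N. Pads are 22 mm wide; open, the fingers measure 114 mm over their backs; the gripper's body (76 mm by 85 mm) begins 54 mm behind the grasp point. The pads swing forward as they close: fully open they stand 13 mm farther back than shut.
Start: joints at [1.247, 0.3, 1.521, -0, 1.321, -0.067], TCP at [0.14, 0.532, 0.248] pointing down, gripper open.
Joint ranges: [-3.03, 3.03], [-0.79, 2.21], [0.23, 2.52], [-1.04, 4.18], [0, 3.07], [-2.55, 2.55]. Speed limits (rad/s): [2.22, 2.22, 2.57, 3.14, 3.14, 3.14].

### API

Orientations are given as [roll, pitch, yaw] about the fixed x, y, z axes, in that order (R = Rz(yaw) Ry(pitch) Rx(roll)).
In Python, from rig import ctrl gives the robot as it stands.
- The arm moves only by the tool carry_out, never from a script. Its argument "commands" is a list of rows, each an object of numbers: "jaw": the closure in counts, from 0 (fully open) to 255 (shut); "dx", "dy", "dz": the shift along the tool's x, y, z in units of 25 mm (1.0 is 25 mm); "turn": the turn about the tool's z in units of 6 degrees (1.0 is 6 degrees). In form: [{"jaw": .., "dx": .., "dy": .., "dz": .., "turn": ..}, ...]. A call has 1 to 12 rows; each row is the pose to reach, as a shift and turn from the pose commanded when the call began, along the tool's axes at that moment; what a row does not reach only later rows make up. A row lasts 1/8 s, in which the tool goes at most 62.5 mm and 10.7 degrees, less where a joint would pass 70% of its speed; a pose out of reach is approached as far as the arm can. A call with a gripper value outside its range is refused whole. The fingers move at their own pace and stop on an object; the grip force is fixed at half the most. Time passes only in rows, so rows that repeat a pose let the fingers close. It gives the time, the measured TCP pose, the force, the opening and the grip force at its end, in the units of the state.
- ctrl.sense(): the state, without advancing time (a new reading comes with each control period).
- ctrl.grab_frame(name): name is "side" or "top" or "wrist"; returns (picture, depth): 400x640x3 uint8, blue, green, red; 400x640 float32, m along the optical axis (not along the pixel's ray), 0 where there is no reading.
- ctrl.get_calibration(name): a dict with "K" (3x3 intrinsics, pixels), "pose" (4x4, takes a point from camera to world coordinates). Camera axes: x right, y up, looking along -z (the intrinsics and any distortion apply to the point x, -y, -z); pixel columns grow to the right and rows downward; lengths in m; the calibration is good to about 2 mm. The wrist camera is an equidistant fisheye: a pixel r from the principal point sees the ray r / f radians off the axis. A picture is of the moment at which its call begins: read the wrist's pose just before it. get_calibration takes no time and is no camera call; for the wrist camera it gives the pose at the moment of the call.
- ctrl.sign_off(): hands the job in; it is judged then, once.
The state is a dict: "t": time; "joint_positions": joint angles; "dq": joint speeds; "joint_efforts": joint torques, N m; "tool_pos": TCP position; "ee_rot": TCP orientation; "contact_force": force on the tool from outside, world axes, zero at the start; "moment": the same for the moment, N m; "gripper_width": finger opening in m; "grip_force": force on a finger pad.
Only numpy, scipy, OpenCV 4.12 (cv2) and the standard library are available. Lean on these libraries where they do the work, as an engineer would, in place of code of your own. Each camera call takes 0.05 s, during which the arm holds its last target. There are 200 camera calls.

### The job

Clear the network bench: with the fingertips, sweep the three loose optical modules along the bench top through the open front of the aluminium tray until all three lie completely inside it. Push them only, do not pick them up, and leave everything else on the bench where it stands.

Things in the scene. Friction and masses are not known exactly. Their poses are not given: they have to be found in the camera images.
- tray: open-fronted aluminium sweep tray, fixed to the bench: a back wall and two side walls, 30 mm high and 4 mm thick, around an area 120 mm deep (x) and 180 mm wide (y). Origin at the middle of that area, at bench height; its x axis points from the open front to the back wall, so the mouth is at x = -60 mm and the back wall's inner face at x = +60 mm, the side walls' inner faces at y = +-90 mm. The floor is level with the bench, with no lip at the mouth
- module1: one of three alike pluggable optical modules: a steel bar 57 long (x) x 14 wide (y) x 12 mm high, about 25 g, lying loose and flat on the bench at any yaw, slides freely; origin under its centre, at bench height
- module1_front (a point): middle of the -x end face of module1, 28.5 mm from its centre, 6 mm above its underside
- module1_back (a point): middle of the +x end face of module1, 28.5 mm from its centre, 6 mm above its underside
- module2: one of three alike pluggable optical modules: a steel bar 57 long (x) x 14 wide (y) x 12 mm high, about 25 g, lying loose and flat on the bench at any yaw, slides freely; origin under its centre, at bench height
- module2_front (a point): middle of the -x end face of module2, 28.5 mm from its centre, 6 mm above its underside
- module2_back (a point): middle of the +x end face of module2, 28.5 mm from its centre, 6 mm above its underside
- module3: one of three alike pluggable optical modules: a steel bar 57 long (x) x 14 wide (y) x 12 mm high, about 25 g, lying loose and flat on the bench at any yaw, slides freely; origin under its centre, at bench height
- module3_front (a point): middle of the -x end face of module3, 28.5 mm from its centre, 6 mm above its underside
- module3_back (a point): middle of the +x end face of module3, 28.5 mm from its centre, 6 mm above its underside
- adapter: fibre adapter block, a grey 46 x 46 mm block 30 mm high, loose, among the modules; origin under its centre
- jar: small screw-top jar, 44 mm across, 50 mm high, loose, standing among the modules; origin under its centre
- case: flat pale plastic case 110 (x) x 65 (y) x 28 mm high, loose; origin under its centre
- brick: grey power supply brick 50 (x) x 115 (y) x 32 mm high, loose; origin under its centre
- screwdriver: screwdriver lying on the bench along its own x axis, roughly 190 mm long and under 40 mm high, loose
- can: tall spray can, 60 mm across, 170 mm high, loose; origin under its centre
- mug: white mug, 80 mm across with a handle at its y+ side, 90 mm high, loose; origin under its centre

How it is judged:
By the outcome, as a careful person would: the job done as asked, in the order asked, and still so for the second after the job is handed in, with the robot touching nothing.
It also fails if it takes over 72 s, if anything falls off the work surface, if the arm or the gripper's body presses on something with over 40 N, if the wrist force passes 120 N, or if a joint passes its speed limit or range.

## Working session

There is one attempt and no reset: what is moved stays moved. The work goes in short steps, Python scripts to look and compute and a tool call to move; the robot and the scene stay as the last step left them, time stands still between calls to the robot, and variables do not carry over. Pictures are saved under pics/ and viewed, at most 10 in all, crops included, and the job is handed in when it is done.

Besides the shell and the picture viewer there is one more tool, called after "Request:" as name(argument=value, ...) on one line, values as JSON. carry_out: Moves the arm, as the interface text tells. Its arguments: {"type":"object","properties":{"commands":{"type":"array","items":{"type":"object","properties":{"jaw":{"type":"number"},"dx":{"type":"number"},"dy":{"type":"number"},"dz":{"type":"number"},"turn":{"type":"number"}}}}},"required":["commands"]}

```bash
mkdir -p pics; ls; python3 - <<'E'
from rig import ctrl
import cv2,numpy as np
s=ctrl.sense();print(s['t'],s['tool_pos'],s['ee_rot'])
for n in ['top','side']:
    im,d=ctrl.grab_frame(n);c=ctrl.get_calibration(n)
    np.savez(f'{n}0.npz',im=im,d=d,K=c['K'],T=c['pose']);cv2.imwrite(f'pics/{n}0.png',im);print(n,c)
E
```

```text
pics
0.0 [0.13962695 0.53174431 0.24771025] [-3.14039503e+00 -8.26376867e-05  2.88477038e+00]
top {'K': array([[485.83241048,   0.        , 323.18968837],
       [  0.        , 485.83241048, 193.32357948],
       [  0.        ,   0.        ,   1.        ]]), 'pose': array([[-0.02236456,  0.97454919, -0.22305538,  0.30151047],
       [-0.99974709, -0.02232815,  0.00268554, -0.03700296],
       [-0.00236322,  0.22305902,  0.97480208,  1.34102387],
       [ 0.        ,  0.        ,  0.        ,  1.        ]])}
side {'K': array([[366.34884095,   0.        , 314.22836293],
       [  0.        , 366.34884095, 201.32410151],
       [  0.        ,   0.        ,   1.        ]]), 'pose': array([[-0.97437182,  0.16855285, -0.14896135,  0.43880003],
       [-0.22433686, -0.67954077,  0.69849647,  0.71748455],
       [ 0.01650826,  0.7140128 ,  0.69993799,  0.8097085 ],
       [ 0.        ,  0.        ,  0.        ,  1.        ]])}
```

View pics/top0.png

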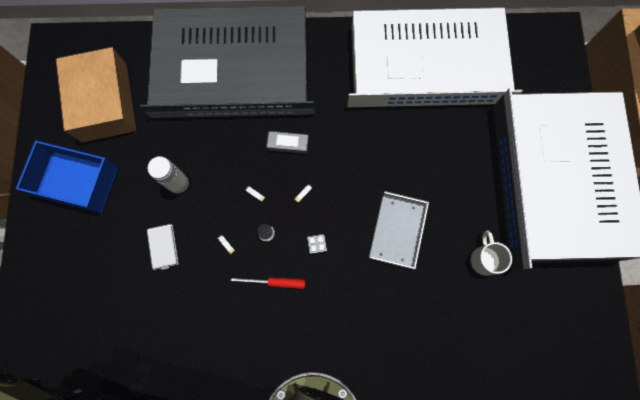

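```bash
cat > h.py <<'E'
import numpy as np,cv2
def load(n): 
    z=np.load(n+'.npz');return z['im'],z['d'],z['K'],z['T']
def cloud(d,K,T):
    v,u=np.mgrid[0:400,0:640];x=(u-K[0,2])/K[0,0]*d;y=-(v-K[1,2])/K[1,1]*d
    return np.stack([x,y,-d,np.ones_like(d)],-1)@T.T
# orthographic rectified maps: 1px = 1mm ; x 0.15..0.8 up, y 0.35..-0.45 right
def ortho(im,K,T,x0,x1,y0,y1,s,z=0.0):
    W=int((y1-y0)*s);H=int((x1-x0)*s)
    X=x1-(np.arange(H)+.5)/s;Y=y1-(np.arange(W)+.5)/s
    XX,YY=np.meshgrid(X,Y,indexing='ij');P=np.stack([XX,YY,np.full_like(XX,z),np.ones_like(XX)],-1)@np.linalg.inv(T).T
    u=K[0,0]*P[...,0]/-P[...,2]+K[0,2];v=-K[1,1]*P[...,1]/-P[...,2]+K[1,2]
    return cv2.remap(im,u.astype(np.float32),v.astype(np.float32),cv2.INTER_LINEAR)
E
python3 - <<'E'
from h import *
im,d,K,T=load('top0')
P=cloud(d,K,T)
h=P[...,2]
m=((h>0.006)&(d>0)).astype(np.uint8)
n,l,st,c=cv2.connectedComponentsWithStats(m)
for i in range(1,n):
    if st[i,4]<40: continue
    q=P[l==i];z=q[:,2];t=q[z>np.percentile(z,90)-.006]
    r=cv2.minAreaRect((t[:,:2]*1000).astype(np.float32))
    print(c[i].round(),st[i,4],'ztop',np.percentile(z,95).round(3),[np.round(a,1) for a in r])
E
```

```text
[228.  62.] 16929 ztop 0.091 [array([997.8, 220.7]), array([477.8, 305.4]), np.float64(90.0)]
[513. 133.] 38127 ztop 0.133 [array([ 620. , -697.6]), array([478.7, 306. ]), np.float64(0.1)]
[95. 95.] 5797 ztop 0.103 [array([898.2, 599.3]), array([225., 162.]), np.float64(11.6)]
[288. 142.] 770 ztop 0.035 [array([755.4,  57.4]), array([114. ,  50.4]), np.float64(82.6)]
[ 66. 175.] 2713 ztop 0.09 [array([659.7, 659.9]), array([204.4, 140.5]), np.float64(74.4)]
[168. 175.] 907 ztop 0.172 [array([647.3, 370.8]), array([54.1, 53.3]), np.float64(87.9)]
[303. 193.] 102 ztop 0.017 [array([607.7,  16.1]), array([14.2, 56.7]), np.float64(47.4)]
[255. 194.] 99 ztop 0.016 [array([610.3, 151.8]), array([55.6, 14.1]), np.float64(54.1)]
[408. 230.] 442 ztop 0.032 [array([ 496.3, -246.9]), array([123.5, 188.4]), np.float64(74.7)]
[163. 247.] 1087 ztop 0.032 [array([462.8, 400. ]), array([116. ,  65.9]), np.float64(11.4)]
[266. 232.] 230 ztop 0.053 [array([497.5, 119.1]), array([36.6, 38.2]), np.float64(69.0)]
[226. 244.] 108 ztop 0.016 [array([469.2, 228.9]), array([56. , 14.1]), np.float64(38.8)]
[317. 244.] 305 ztop 0.033 [array([461.8, -20.5]), array([46.7, 45.8]), np.float64(8.2)]
[280. 282.] 437 ztop 0.027 [array([362.4,  82.9]), array([135.1,  23.1]), np.float64(85.0)]
[ 31. 390.] 1349 ztop 0.525 [array([168.6, 459.6]), array([56.2, 10.7]), np.float64(73.0)]
[312. 390.] 1381 ztop 0.264 [array([116. ,  -8.8]), array([71.7, 16.2]), np.float64(88.8)]
```

The top view shows the three modules at about px (303,193), (255,194) and (226,244), the jar at (266,232), the adapter at (317,244) and the tray at (400,230), with its mouth apparently on the left. I'll confirm the mouth from the heights and plan the sweep paths.

```bash
cat > plan.py <<'E'
from h import *
TC=np.array([.4968,-.245]);F=np.radians(-105.3)
f=np.array([np.cos(F),np.sin(F)]);lv=np.array([-f[1],f[0]])  # lv=+l
to_t=lambda p:np.array([(p-TC)@f,(p-TC)@lv])
OBS=[(np.array([.4975,.1191]),.022),(np.array([.4618,-.0205]),.031)]
OFF=.018
def path(p,h,wps,lg,xg,R=.045,look=.06):
    p=np.array(p);out=[(p.copy(),h)];ds=.001;wps=[np.array(w) for w in wps];mc=[9,9]
    while to_t(p)[0]<xg and len(out)<1500:
        if wps and np.linalg.norm(to_t(p)-wps[0])<.02: wps.pop(0)
        q=to_t(p);g=wps[0] if wps else np.array([q[0]+look,lg])
        w=TC+g[0]*f+g[1]*lv-p;e=(np.arctan2(w[1],w[0])-h+np.pi)%(2*np.pi)-np.pi
        h+=np.clip(e*.05,-ds/R,ds/R);p=p+ds*np.array([np.cos(h),np.sin(h)]);out.append((p.copy(),h))
        for i,(o,r) in enumerate(OBS):
            d=o-p;a=d@[np.cos(h),np.sin(h)];b=abs(-d[0]*np.sin(h)+d[1]*np.cos(h))
            mc[i]=min(mc[i],np.hypot(max(a-.007,-a-.03,0),max(b-.0285,0))-r)
    print('end',to_t(p).round(3),'heading err deg',np.degrees(h-F).round(1),'clear',np.round(mc,3));return out
def tcp(p,h): return np.array([*(p-OFF*np.array([np.cos(h),np.sin(h)])),h+np.pi])
def rel(c,g,dzc=0):
    x=np.array([np.cos(c[2]),np.sin(c[2])]);y=np.array([x[1],-x[0]]);d=g[:2]-c[:2]
    t=-((g[2]-c[2]+np.pi)%(2*np.pi)-np.pi)
    return np.round([d@x/.025,d@y/.025,np.degrees(t)/6],2),x,y
def chunks(pts,c,step=12):
    P=[tcp(*q) for q in pts[step::step]+[pts[-1]]]
    for i in range(0,len(P),12):
        rs=[rel(c,g) for g in P[i:i+12]];print('call',', '.join('{"jaw":180,"dx":%g,"dy":%g,"dz":0,"turn":%g}'%tuple(r[0]) for r in rs))
        r,x,y=rs[-1];c=np.array([*(c[:2]+.025*(r[0]*x+r[1]*y)),c[2]-np.radians(r[2]*6)])
E
python3 - <<'E'
from plan import *
im,d,K,T=load('top0');P=cloud(d,K,T);q=P[(P[...,2]>.018)&(d>0)&(P[...,2]<.05)]
q=np.array([to_t(a[:2]) for a in q]);q=q[(abs(q[:,0])<.09)&(abs(q[:,1])<.12)]
print('walls front/back/l-/l+',(q[:,0]<-.055).sum(),(q[:,0]>.055).sum(),(q[:,1]<-.085).sum(),(q[:,1]>.085).sum(), q.min(0),q.max(0))
r=np.radians
A=path([.6077,.0161],r(-132.6),[],.025,.04)
B=path([.6103,.1518],r(-35.9),[],.0,.015)
C=path([.4692,.2289],r(-51.2),[(-.405,-.04)],0,-.01)
cur=np.array([.13963,.53174,2.88477])
for n,X in zip('ABC',[A,B,C]):
    p,h=X[0];s=tcp(p-.012*np.array([np.cos(h),np.sin(h)]),h)
    print(n,'start tcp',s.round(4),'rel',rel(cur,s)[0]);
    if n=='A': chunks(A,s)
E
```

```text
walls front/back/l-/l+ 8 143 90 101 [-0.05985056 -0.09443357] [0.06370217 0.09466952]
end [0.04  0.025] heading err deg 0.0 clear [0.097 0.058]
end [ 0.016 -0.   ] heading err deg 0.0 clear [0.056 0.034]
end [-0.01 -0.  ] heading err deg -0.0 clear [0.018 0.034]
A start tcp [0.628  0.0382 0.8273] rel [-23.91 -14.13  19.65]
call {"jaw":180,"dx":-0.97,"dy":-0.06,"dz":0,"turn":-1.33}, {"jaw":180,"dx":-1.45,"dy":-0.04,"dz":0,"turn":-2.32}, {"jaw":180,"dx":-1.93,"dy":0.04,"dz":0,"turn":-3.06}, {"jaw":180,"dx":-2.39,"dy":0.17,"dz":0,"turn":-3.6}, {"jaw":180,"dx":-2.84,"dy":0.33,"dz":0,"turn":-3.97}, {"jaw":180,"dx":-3.29,"dy":0.51,"dz":0,"turn":-4.23}, {"jaw":180,"dx":-3.72,"dy":0.71,"dz":0,"turn":-4.39}, {"jaw":180,"dx":-4.16,"dy":0.92,"dz":0,"turn":-4.5}, {"jaw":180,"dx":-4.59,"dy":1.13,"dz":0,"turn":-4.56}, {"jaw":180,"dx":-5.01,"dy":1.35,"dz":0,"turn":-4.59}, {"jaw":180,"dx":-5.44,"dy":1.58,"dz":0,"turn":-4.61}, {"jaw":180,"dx":-5.86,"dy":1.8,"dz":0,"turn":-4.61}
call {"jaw":180,"dx":-0.48,"dy":-0,"dz":0,"turn":0.01}, {"jaw":180,"dx":-0.96,"dy":-0,"dz":0,"turn":0.01}, {"jaw":180,"dx":-1.44,"dy":-0,"dz":0,"turn":0.02}, {"jaw":180,"dx":-1.92,"dy":-0,"dz":0,"turn":0.03}, {"jaw":180,"dx":-2.4,"dy":-0.01,"dz":0,"turn":0.04}, {"jaw":180,"dx":-2.88,"dy":-0.01,"dz":0,"turn":0.04}, {"jaw":180,"dx":-3.36,"dy":-0.01,"dz":0,"turn":0.05}, {"jaw":180,"dx":-3.84,"dy":-0.01,"dz":0,"turn":0.05}, {"jaw":180,"dx":-4.32,"dy":-0.01,"dz":0,"turn":0.05}, {"jaw":180,"dx":-4.8,"dy":-0.02,"dz":0,"turn":0.06}, {"jaw":180,"dx":-5.28,"dy":-0.02,"dz":0,"turn":0.06}, {"jaw":180,"dx":-5.76,"dy":-0.02,"dz":0,"turn":0.06}
call {"jaw":180,"dx":-0.48,"dy":-0,"dz":0,"turn":-0}, {"jaw":180,"dx":-0.96,"dy":-0,"dz":0,"turn":-0}, {"jaw":180,"dx":-1.4,"dy":-0,"dz":0,"turn":-0}
B start tcp [0.586  0.1694 2.515 ] rel [-20.95  -9.48   3.53]
C start tcp [0.4504 0.2523 2.248 ] rel [-14.86  -7.65   6.08]
```

The heights confirm that the mouth faces the modules. Next I move above the first module's start.

Request:
carry_out(commands=[{"jaw":180,"dx":-23.9,"dy":-14.1,"dz":3,"turn":19.65},{"jaw":180,"dx":-23.9,"dy":-14.1,"dz":3,"turn":19.65},{"jaw":180,"dx":-23.9,"dy":-14.1,"dz":3,"turn":19.65},{"jaw":180,"dx":-23.9,"dy":-14.1,"dz":3,"turn":19.65},{"jaw":180,"dx":-23.9,"dy":-14.1,"dz":3,"turn":19.65},{"jaw":180,"dx":-23.9,"dy":-14.1,"dz":3,"turn":19.65},{"jaw":180,"dx":-23.9,"dy":-14.1,"dz":3,"turn":19.65},{"jaw":180,"dx":-23.9,"dy":-14.1,"dz":3,"turn":19.65},{"jaw":180,"dx":-23.9,"dy":-14.1,"dz":3,"turn":19.65},{"jaw":180,"dx":-23.9,"dy":-14.1,"dz":3,"turn":19.65},{"jaw":180,"dx":-23.9,"dy":-14.1,"dz":3,"turn":19.65},{"jaw":180,"dx":-23.9,"dy":-14.1,"dz":3,"turn":19.65}])

```text
t: 1.6
tool_pos: [0.6292, 0.0363, 0.1716]
ee_rot: [-3.14, 0.001, 0.822]
contact_force: [-1.4, 0.5, -0.4]
gripper_width: 0.0253
grip_force: 0.0
```

Request:
carry_out(commands=[{"jaw":180,"dx":0,"dy":0,"dz":0,"turn":0}])

```text
t: 1.72
tool_pos: [0.6278, 0.0392, 0.1726]
ee_rot: [-3.141, 0.001, 0.828]
contact_force: [-0.2, 0.4, 0.2]
gripper_width: 0.0247
grip_force: 0.0
```

Request:
carry_out(commands=[{"jaw":180,"dx":0,"dy":0,"dz":2},{"jaw":180,"dx":0,"dy":0,"dz":4},{"jaw":180,"dx":0,"dy":0,"dz":5.6},{"jaw":180,"dx":0,"dy":0,"dz":6.1},{"jaw":180,"dx":0,"dy":0,"dz":6.1}])

```text
invalid input at $.commands[0]: expected keys jaw, dx, dy, dz, turn
```

Request:
carry_out(commands=[{"jaw":180,"dx":-0.5,"dy":0,"dz":0,"turn":0},{"jaw":180,"dx":-0.97,"dy":-0.06,"dz":0,"turn":-1.33},{"jaw":180,"dx":-1.45,"dy":-0.04,"dz":0,"turn":-2.32},{"jaw":180,"dx":-1.93,"dy":0.04,"dz":0,"turn":-3.06},{"jaw":180,"dx":-2.39,"dy":0.17,"dz":0,"turn":-3.6},{"jaw":180,"dx":-2.84,"dy":0.33,"dz":0,"turn":-3.97},{"jaw":180,"dx":-3.29,"dy":0.51,"dz":0,"turn":-4.23},{"jaw":180,"dx":-3.72,"dy":0.71,"dz":0,"turn":-4.39},{"jaw":180,"dx":-4.16,"dy":0.92,"dz":0,"turn":-4.5},{"jaw":180,"dx":-4.59,"dy":1.13,"dz":0,"turn":-4.56},{"jaw":180,"dx":-5.01,"dy":1.35,"dz":0,"turn":-4.6},{"jaw":180,"dx":-5.44,"dy":1.58,"dz":0,"turn":-4.6}])

```text
t: 3.22
tool_pos: [0.5649, -0.0883, 0.1732]
ee_rot: [-3.142, 0.0, 1.309]
contact_force: [-0.6, -0.3, -0.2]
gripper_width: 0.025
grip_force: 0.0
```

```bash
cat > look.py <<'E'
from rig import ctrl
from plan import *
import sys
def snap(tag,view=False):
    im,d=ctrl.grab_frame('top');c=ctrl.get_calibration('top');K,T=c['K'],c['pose']
    np.savez(tag+'.npz',im=im,d=d,K=K,T=T)
    s=ctrl.sense();print('t',round(s['t'],2),'tcp',np.round(s['tool_pos'],4),'yaw',round(s['ee_rot'][2],4),'tcp_t',to_t(s['tool_pos'][:2]).round(4))
    P=cloud(d,K,T);h=P[...,2];m=((h>.006)&(d>0)).astype(np.uint8);n,l,st,ce=cv2.connectedComponentsWithStats(m)
    for i in range(1,n):
        if not 40<st[i,4]<1200: continue
        q=P[l==i];z=q[:,2];t=q[z>np.percentile(z,90)-.006];r=cv2.minAreaRect((t[:,:2]*1000).astype(np.float32))
        print(st[i,4],np.percentile(z,95).round(3),[np.round(a,1) for a in r])
    o=ortho(im,K,T,.3,.7,-.37,.43,1000,.012);cv2.imwrite(f'pics/{tag}.png',o[::1])
if __name__=='__main__': snap(sys.argv[1])
E
python3 look.py a1
```

```text
t 3.27 tcp [ 0.5646 -0.0895  0.1732] yaw 1.3079 tcp_t [-0.1679  0.0244]
769 0.036 [array([755. ,  56.9]), array([113.5,  51.8]), np.float64(82.8)]
912 0.172 [array([646.4, 370.7]), array([52.9, 54.1]), np.float64(45.1)]
53 0.012 [array([693.6, 712.2]), array([54.7, 21.8]), np.float64(48.8)]
101 0.016 [array([609.5, 150.8]), array([57.4, 14.4]), np.float64(53.8)]
433 0.032 [array([ 496.3, -246.7]), array([123.4, 188.7]), np.float64(74.6)]
1078 0.031 [array([462.7, 400. ]), array([116.7,  65.7]), np.float64(10.9)]
230 0.053 [array([496.9, 119. ]), array([38.4, 35.3]), np.float64(0.8)]
112 0.017 [array([469.1, 229.1]), array([57.2, 14.4]), np.float64(39.1)]
```

View pics/a1.png

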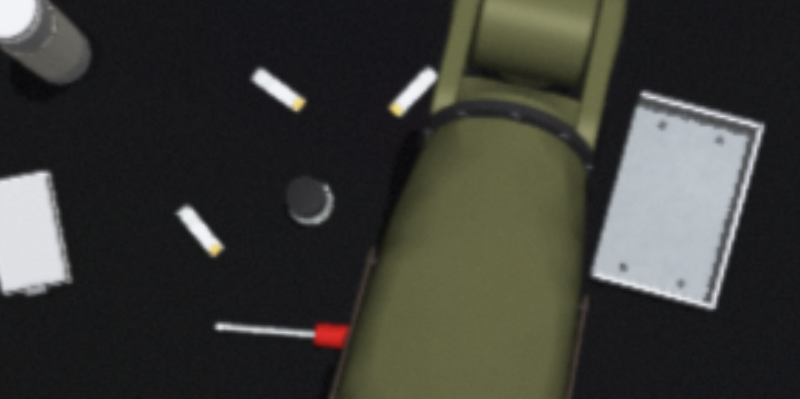

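The descent row was refused because it had no turn value, so that push ran harmlessly in the air. The picture, at 1 mm per pixel, shows all three modules untouched, the mouth clear on the tray's left, and the arm at x 350–600. I'll go back and descend.

```bash
python3 -c "
from plan import *
print(rel(np.array([.5646,-.0895,1.3079]),np.array([.628,.0382,.8273]))[0])"
```

```text
[5.59 1.12 4.59]
```

Request:
carry_out(commands=[{"jaw":180,"dx":2,"dy":0.4,"dz":0,"turn":1.5},{"jaw":180,"dx":4,"dy":0.8,"dz":0,"turn":3},{"jaw":180,"dx":5.6,"dy":1.1,"dz":0,"turn":4.6},{"jaw":180,"dx":5.6,"dy":1.1,"dz":1,"turn":4.6},{"jaw":180,"dx":5.6,"dy":1.1,"dz":3,"turn":4.6},{"jaw":180,"dx":5.6,"dy":1.1,"dz":5,"turn":4.6},{"jaw":180,"dx":5.6,"dy":1.1,"dz":5.8,"turn":4.6},{"jaw":180,"dx":5.6,"dy":1.1,"dz":6.1,"turn":4.6},{"jaw":180,"dx":5.6,"dy":1.1,"dz":6.1,"turn":4.6}])

```text
t: 4.4
tool_pos: [0.6286, 0.0405, 0.022]
ee_rot: [3.14, -0.001, 0.827]
contact_force: [-0.4, -0.3, 1.0]
gripper_width: 0.0251
grip_force: 0.0
```

Request:
carry_out(commands=[{"jaw":180,"dx":-0.5,"dy":0,"dz":0.1,"turn":0},{"jaw":180,"dx":-0.97,"dy":-0.06,"dz":0.1,"turn":-1.33},{"jaw":180,"dx":-1.45,"dy":-0.04,"dz":0.1,"turn":-2.32},{"jaw":180,"dx":-1.93,"dy":0.04,"dz":0.1,"turn":-3.06},{"jaw":180,"dx":-2.39,"dy":0.17,"dz":0.1,"turn":-3.6},{"jaw":180,"dx":-2.84,"dy":0.33,"dz":0.1,"turn":-3.97},{"jaw":180,"dx":-3.29,"dy":0.51,"dz":0.1,"turn":-4.23},{"jaw":180,"dx":-3.72,"dy":0.71,"dz":0.1,"turn":-4.39},{"jaw":180,"dx":-4.16,"dy":0.92,"dz":0.1,"turn":-4.5},{"jaw":180,"dx":-4.59,"dy":1.13,"dz":0.1,"turn":-4.56},{"jaw":180,"dx":-5.01,"dy":1.35,"dz":0.1,"turn":-4.6},{"jaw":180,"dx":-5.44,"dy":1.58,"dz":0.1,"turn":-4.6}])

```text
t: 5.9
tool_pos: [0.5647, -0.0871, 0.0183]
ee_rot: [-3.142, -0.0, 1.309]
contact_force: [-1.2, -0.0, 0.8]
gripper_width: 0.0252
grip_force: 0.1
```

```bash
python3 - <<'E'
from rig import ctrl
from plan import *
s=ctrl.sense();print(s['t'],to_t(s['tool_pos'][:2]),s['tool_pos'][2],s['ee_rot'][2])
im,d=ctrl.grab_frame('wrist');im2,d2=ctrl.grab_frame('side');cv2.imwrite('pics/a2.png',np.vstack([im[:300],im2[:300]]))
E
```

```text
5.9 [-0.17024705  0.02378871] 0.018265577430518896 1.3087254943037872
```

View pics/a2.png

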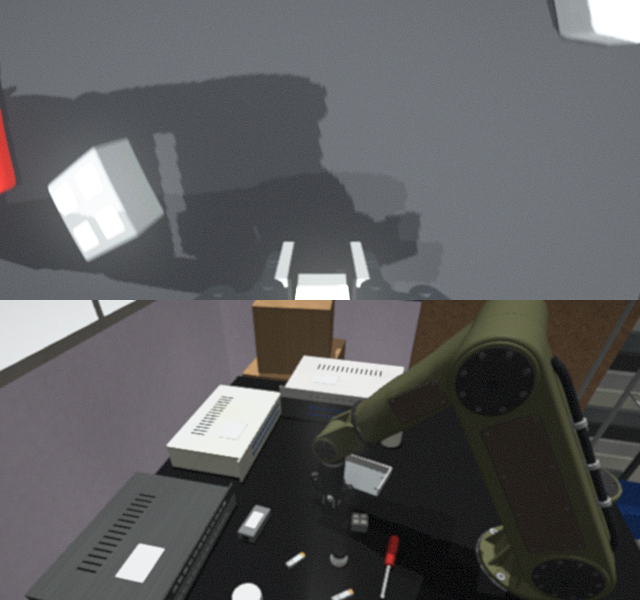

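The wrist view shows the fingers at about (285–365, 265) with a bright module edge between them. In the side view the module's old spot is empty, so it is moving with the fingers. I'll keep pushing.

```bash
python3 - <<'E'
from plan import *
c=np.array([.5643,-.0889,1.3088])
for x in (-.115,.024): print(rel(c,np.array([*(TC+x*f+.025*lv),F+np.pi]))[0])
E
```

```text
[-2.14  0.03  0.05]
[-7.7   0.    0.05]
```

Request:
carry_out(commands=[{"jaw":180,"dx":-0.7,"dy":0,"dz":0,"turn":0},{"jaw":180,"dx":-1.4,"dy":0,"dz":0,"turn":0},{"jaw":180,"dx":-2.1,"dy":0,"dz":0,"turn":0},{"jaw":180,"dx":-2.8,"dy":0,"dz":0,"turn":0},{"jaw":180,"dx":-3.5,"dy":0,"dz":0,"turn":0},{"jaw":180,"dx":-4.2,"dy":0,"dz":0,"turn":0},{"jaw":180,"dx":-4.9,"dy":0,"dz":0,"turn":0},{"jaw":180,"dx":-5.6,"dy":0,"dz":0,"turn":0},{"jaw":180,"dx":-6.3,"dy":0,"dz":0,"turn":0},{"jaw":180,"dx":-6.8,"dy":0,"dz":0,"turn":0},{"jaw":180,"dx":-7.2,"dy":0,"dz":0,"turn":0},{"jaw":180,"dx":-7.5,"dy":0,"dz":0,"turn":0}])

```text
t: 7.5
tool_pos: [0.5162, -0.2679, 0.0183]
ee_rot: [-3.142, -0.0, 1.309]
contact_force: [0.6, 0.6, 0.3]
gripper_width: 0.0251
grip_force: 0.1
```

Request:
carry_out(commands=[{"jaw":180,"dx":0.5,"dy":0,"dz":0,"turn":0},{"jaw":180,"dx":1,"dy":0,"dz":-2,"turn":0},{"jaw":180,"dx":1,"dy":0,"dz":-4,"turn":0},{"jaw":180,"dx":1,"dy":0,"dz":-6,"turn":0},{"jaw":180,"dx":1,"dy":0,"dz":-6,"turn":0}])

```text
t: 8.12
tool_pos: [0.5244, -0.2429, 0.1723]
ee_rot: [3.135, 0.002, 1.31]
contact_force: [0.6, 1.3, 0.2]
gripper_width: 0.0251
grip_force: 0.0
```

```bash
python3 - <<'E'
from plan import *
from rig import ctrl
s=ctrl.sense();c=np.array([*s['tool_pos'][:2],s['ee_rot'][2]]);print(s['t'],c,s['tool_pos'][2])
h=np.radians(-36);B=path([.6099,.1513],h,[],0,.015)
p=B[0][0];st=tcp(p-.012*np.array([np.cos(h),np.sin(h)]),h);print('rel',rel(c,st)[0]);chunks(B,st)
E
```

```text
8.125 [ 0.52435165 -0.24288504  1.30979673] 0.17230245885449424
end [ 0.015 -0.   ] heading err deg 0.0 clear [0.055 0.034]
rel [ 16.55  -1.88 -11.49]
call {"jaw":180,"dx":-0.98,"dy":0.12,"dz":0,"turn":2.55}, {"jaw":180,"dx":-1.49,"dy":0.11,"dz":0,"turn":5.09}, {"jaw":180,"dx":-1.98,"dy":-0.04,"dz":0,"turn":7.64}, {"jaw":180,"dx":-2.42,"dy":-0.32,"dz":0,"turn":10.19}, {"jaw":180,"dx":-2.76,"dy":-0.7,"dz":0,"turn":12.7}, {"jaw":180,"dx":-2.95,"dy":-1.15,"dz":0,"turn":14.3}, {"jaw":180,"dx":-3.01,"dy":-1.63,"dz":0,"turn":14.96}, {"jaw":180,"dx":-3.02,"dy":-2.11,"dz":0,"turn":15.06}, {"jaw":180,"dx":-3,"dy":-2.59,"dz":0,"turn":14.84}, {"jaw":180,"dx":-2.99,"dy":-3.07,"dz":0,"turn":14.45}, {"jaw":180,"dx":-3,"dy":-3.55,"dz":0,"turn":14}, {"jaw":180,"dx":-3.03,"dy":-4.03,"dz":0,"turn":13.54}
call {"jaw":180,"dx":-0.48,"dy":-0.03,"dz":0,"turn":-0.43}, {"jaw":180,"dx":-0.96,"dy":-0.02,"dz":0,"turn":-0.8}, {"jaw":180,"dx":-1.44,"dy":0,"dz":0,"turn":-1.11}, {"jaw":180,"dx":-1.92,"dy":0.05,"dz":0,"turn":-1.35}, {"jaw":180,"dx":-2.4,"dy":0.11,"dz":0,"turn":-1.54}, {"jaw":180,"dx":-2.87,"dy":0.1
[... 364 characters left out ...]
x":-0.48,"dy":0,"dz":0,"turn":-0.01}, {"jaw":180,"dx":-0.96,"dy":0,"dz":0,"turn":-0.01}, {"jaw":180,"dx":-1.44,"dy":0,"dz":0,"turn":-0.01}, {"jaw":180,"dx":-1.92,"dy":0,"dz":0,"turn":-0.01}, {"jaw":180,"dx":-2.4,"dy":0,"dz":0,"turn":-0.01}, {"jaw":180,"dx":-2.88,"dy":0,"dz":0,"turn":-0.01}, {"jaw":180,"dx":-3.36,"dy":0.01,"dz":0,"turn":-0.01}, {"jaw":180,"dx":-3.84,"dy":0.01,"dz":0,"turn":-0}, {"jaw":180,"dx":-4.32,"dy":0.01,"dz":0,"turn":-0}, {"jaw":180,"dx":-4.8,"dy":0.01,"dz":0,"turn":-0}, {"jaw":180,"dx":-5.28,"dy":0.01,"dz":0,"turn":-0}, {"jaw":180,"dx":-5.76,"dy":0.01,"dz":0,"turn":-0}
call {"jaw":180,"dx":-0.48,"dy":-0,"dz":0,"turn":-0}, {"jaw":180,"dx":-0.48,"dy":-0,"dz":0,"turn":-0}
```

Request:
carry_out(commands=[{"jaw":180,"dx":16.55,"dy":-1.88,"dz":0,"turn":-11.49},{"jaw":180,"dx":16.55,"dy":-1.88,"dz":0,"turn":-11.49},{"jaw":180,"dx":16.55,"dy":-1.88,"dz":0,"turn":-11.49},{"jaw":180,"dx":16.55,"dy":-1.88,"dz":0,"turn":-11.49},{"jaw":180,"dx":16.55,"dy":-1.88,"dz":0,"turn":-11.49},{"jaw":180,"dx":16.55,"dy":-1.88,"dz":0,"turn":-11.49},{"jaw":180,"dx":16.55,"dy":-1.88,"dz":0,"turn":-11.49},{"jaw":180,"dx":16.55,"dy":-1.88,"dz":0,"turn":-11.49},{"jaw":180,"dx":16.55,"dy":-1.88,"dz":0,"turn":-11.49},{"jaw":180,"dx":16.55,"dy":-1.88,"dz":0,"turn":-11.49}])

```text
t: 9.38
tool_pos: [0.5844, 0.1677, 0.168]
ee_rot: [-3.141, -0.0, 2.51]
contact_force: [-0.2, 0.1, 0.6]
gripper_width: 0.0249
grip_force: 0.0
```

Request:
carry_out(commands=[{"jaw":180,"dx":0,"dy":0,"dz":2,"turn":0},{"jaw":180,"dx":0,"dy":0,"dz":4,"turn":0},{"jaw":180,"dx":0,"dy":0,"dz":5.5,"turn":0},{"jaw":180,"dx":0,"dy":0,"dz":6.1,"turn":0},{"jaw":180,"dx":0,"dy":0,"dz":6.1,"turn":0}])

```text
t: 10.0
tool_pos: [0.5852, 0.168, 0.0173]
ee_rot: [3.141, 0.001, 2.511]
contact_force: [-0.2, -0.0, -0.1]
gripper_width: 0.0249
grip_force: 0.0
```

```bash
python3 - <<'E'
from plan import *
import look
look.snap('b0')
from rig import ctrl
s=ctrl.sense();c=np.array([*s['tool_pos'][:2],s['ee_rot'][2]])
h=np.radians(-36);B=path([.6099,.1513],h,[],0.005,.01,R=.06);chunks(B[:100],c,8);c=tcp(*B[96]);print(rel(tcp(*B[0]),c)[0]);chunks(B[96:],c,14)
E
```

```text
t 10.05 tcp [0.5852 0.168  0.0171] yaw 2.5108 tcp_t [-0.4217 -0.0237]
769 0.035 [array([756.3,  58. ]), array([114.1,  51.5]), np.float64(82.6)]
916 0.171 [array([647., 370.]), array([52.7, 53.7]), np.float64(61.5)]
58 0.011 [array([647.5, 649.9]), array([42.4, 35.9]), np.float64(62.7)]
433 0.032 [array([ 496.2, -246.9]), array([123.5, 188.6]), np.float64(74.5)]
107 0.015 [array([ 512.8, -284.9]), array([14.3, 56.6]), np.float64(73.7)]
1085 0.031 [array([462.2, 399.8]), array([116.9,  65.4]), np.float64(11.0)]
303 0.033 [array([462.2, -20.4]), array([45.7, 45.4]), np.float64(7.5)]
end [0.01  0.005] heading err deg 0.0 clear [0.055 0.039]
call {"jaw":180,"dx":-0.8,"dy":0.11,"dz":0,"turn":1.25}, {"jaw":180,"dx":-1.13,"dy":0.14,"dz":0,"turn":2.52}, {"jaw":180,"dx":-1.46,"dy":0.12,"dz":0,"turn":3.8}, {"jaw":180,"dx":-1.79,"dy":0.06,"dz":0,"turn":5.07}, {"jaw":180,"dx":-2.11,"dy":-0.04,"dz":0,"turn":6.34}, {"jaw":180,"dx":-2.41,"dy":-0.18,"dz":0,"turn":7.62}, {"jaw":180,"dx":-2.68,"dy":-0.36,"dz":0,"turn":8.89}, {"jaw":180,"dx":-2.94,"dy":-0.58,"dz":0,"turn":10.16}, {"jaw":180,"dx":-3.16,
[... 919 characters left out ...]
3.16}
call {"jaw":180,"dx":-0.56,"dy":0,"dz":0,"turn":-0.07}, {"jaw":180,"dx":-1.12,"dy":0,"dz":0,"turn":-0.11}, {"jaw":180,"dx":-1.68,"dy":0.01,"dz":0,"turn":-0.13}, {"jaw":180,"dx":-2.24,"dy":0.02,"dz":0,"turn":-0.14}, {"jaw":180,"dx":-2.8,"dy":0.02,"dz":0,"turn":-0.15}, {"jaw":180,"dx":-3.36,"dy":0.03,"dz":0,"turn":-0.15}, {"jaw":180,"dx":-3.92,"dy":0.04,"dz":0,"turn":-0.15}, {"jaw":180,"dx":-4.48,"dy":0.05,"dz":0,"turn":-0.15}, {"jaw":180,"dx":-5.04,"dy":0.06,"dz":0,"turn":-0.14}, {"jaw":180,"dx":-5.6,"dy":0.07,"dz":0,"turn":-0.14}, {"jaw":180,"dx":-6.16,"dy":0.08,"dz":0,"turn":-0.14}, {"jaw":180,"dx":-6.72,"dy":0.08,"dz":0,"turn":-0.14}
call {"jaw":180,"dx":-0.48,"dy":0,"dz":0,"turn":0}
```

View pics/b0.png

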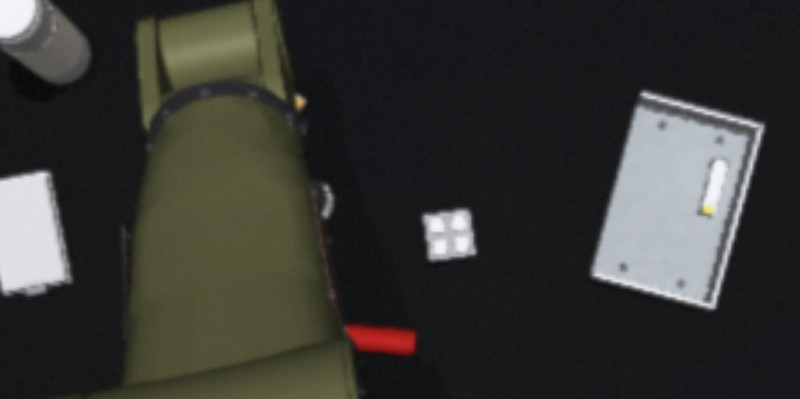

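The first module lies fully inside the tray at px (713,187), and the adapter hasn't moved. Now I sweep the second module.

Request:
carry_out(commands=[{"jaw":180,"dx":-0.8,"dy":0.11,"dz":0,"turn":1.25},{"jaw":180,"dx":-1.13,"dy":0.14,"dz":0,"turn":2.52},{"jaw":180,"dx":-1.46,"dy":0.12,"dz":0,"turn":3.8},{"jaw":180,"dx":-1.79,"dy":0.06,"dz":0,"turn":5.07},{"jaw":180,"dx":-2.11,"dy":-0.04,"dz":0,"turn":6.34},{"jaw":180,"dx":-2.41,"dy":-0.18,"dz":0,"turn":7.62},{"jaw":180,"dx":-2.68,"dy":-0.36,"dz":0,"turn":8.89},{"jaw":180,"dx":-2.94,"dy":-0.58,"dz":0,"turn":10.16},{"jaw":180,"dx":-3.16,"dy":-0.83,"dz":0,"turn":11.44},{"jaw":180,"dx":-3.34,"dy":-1.11,"dz":0,"turn":12.71},{"jaw":180,"dx":-3.49,"dy":-1.41,"dz":0,"turn":13.96},{"jaw":180,"dx":-3.57,"dy":-1.72,"dz":0,"turn":14.82}])

```text
t: 11.55
tool_pos: [0.632, 0.0806, 0.017]
ee_rot: [3.14, -0.001, 0.955]
contact_force: [0.7, 0.9, 1.7]
gripper_width: 0.0251
grip_force: 1.0
```

```bash
python3 - <<'E'
from rig import ctrl
from plan import *
s=ctrl.sense();print(s['t'],to_t(s['tool_pos'][:2]),s['tool_pos'][2],s['ee_rot'][2])
im,d=ctrl.grab_frame('wrist');im2,d2=ctrl.grab_frame('side');cv2.imwrite('pics/b1.png',np.hstack([im[:,:],cv2.resize(im2[200:400,200:440],None,fx=2,fy=2)])[:, :800] if 0 else np.vstack([im[150:],im2[150:]]))
E
```

```text
11.55 [-0.3497177   0.04449796] 0.017007392180267252 0.9554233715354983
```

View pics/b1.png

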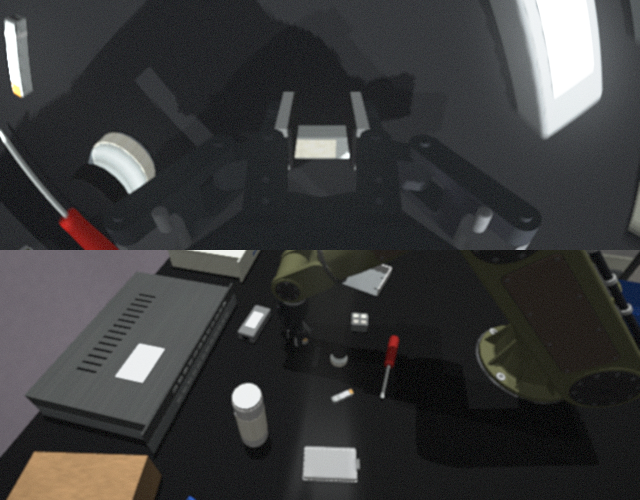

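The wrist view shows the second module held across the fingers at about (322,148); the jar and the third module are untouched. I'll replan from here.

```bash
python3 - <<'E'
from rig import ctrl
from plan import *
s=ctrl.sense();c=np.array([*s['tool_pos'][:2],s['ee_rot'][2]]);print(c);h=c[2]-np.pi
B=path(c[:2]+OFF*np.array([np.cos(h),np.sin(h)]),h,[],.01,.008,R=.08,look=.08);chunks(B,c,13)
E
```

```text
[0.63187292 0.08020298 0.95746448]
end [0.009 0.01 ] heading err deg -0.0 clear [0.081 0.046]
call {"jaw":180,"dx":-0.52,"dy":-0.01,"dz":0,"turn":-0.14}, {"jaw":180,"dx":-1.04,"dy":-0.01,"dz":0,"turn":-0.44}, {"jaw":180,"dx":-1.56,"dy":-0.01,"dz":0,"turn":-0.8}, {"jaw":180,"dx":-2.08,"dy":0.02,"dz":0,"turn":-1.17}, {"jaw":180,"dx":-2.6,"dy":0.07,"dz":0,"turn":-1.53}, {"jaw":180,"dx":-3.12,"dy":0.14,"dz":0,"turn":-1.84}, {"jaw":180,"dx":-3.63,"dy":0.22,"dz":0,"turn":-2.12}, {"jaw":180,"dx":-4.14,"dy":0.33,"dz":0,"turn":-2.35}, {"jaw":180,"dx":-4.64,"dy":0.45,"dz":0,"turn":-2.55}, {"jaw":180,"dx":-5.15,"dy":0.58,"dz":0,"turn":-2.71}, {"jaw":180,"dx":-5.65,"dy":0.72,"dz":0,"turn":-2.83}, {"jaw":180,"dx":-6.15,"dy":0.86,"dz":0,"turn":-2.94}
call {"jaw":180,"dx":-0.52,"dy":0,"dz":0,"turn":-0.08}, {"jaw":180,"dx":-1.04,"dy":0,"dz":0,"turn":-0.14}, {"jaw":180,"dx":-1.56,"dy":0.01,"dz":0,"turn":-0.19}, {"jaw":180,"dx":-2.08,"dy":0.02,"dz":0,"turn":-0.23}, {"jaw":180,"dx":-2.6,"dy":0.03,"dz":0,"turn":-0.26}, {"jaw":180,"dx":-3.12,"dy":0.04,"dz":0,"turn":-0.29}, {"jaw":180,"dx":-3.64,"dy":0.06,"dz":0,"turn":-0.31}, {"jaw":180,"dx":-4.16,"dy":0.07,"dz":0,"turn":-0.32}, {"jaw":180,"dx":-4.68,"dy":0.09,"dz":0,"turn":-0.33}, {"jaw":180,"dx":-5.2,"dy":0.11,"dz":0,"turn":-0.34}, {"jaw":180,"dx":-5.72,"dy":0.12,"dz":0,"turn":-0.35}, {"jaw":180,"dx":-6.24,"dy":0.14,"dz":0,"turn":-0.35}
call {"jaw":180,"dx":-0.52,"dy":0,"dz":0,"turn":-0.01}, {"jaw":180,"dx":-1.04,"dy":0,"dz":0,"turn":-0.01}, {"jaw":180,"dx":-1.28,"dy":0,"dz":0,"turn":-0.01}
```

Request:
carry_out(commands=[{"jaw":180,"dx":-0.52,"dy":-0.01,"dz":0,"turn":-0.14},{"jaw":180,"dx":-1.04,"dy":-0.01,"dz":0,"turn":-0.44},{"jaw":180,"dx":-1.56,"dy":-0.01,"dz":0,"turn":-0.8},{"jaw":180,"dx":-2.08,"dy":0.02,"dz":0,"turn":-1.17},{"jaw":180,"dx":-2.6,"dy":0.07,"dz":0,"turn":-1.53},{"jaw":180,"dx":-3.12,"dy":0.14,"dz":0,"turn":-1.84},{"jaw":180,"dx":-3.63,"dy":0.22,"dz":0,"turn":-2.12},{"jaw":180,"dx":-4.14,"dy":0.33,"dz":0,"turn":-2.35},{"jaw":180,"dx":-4.64,"dy":0.45,"dz":0,"turn":-2.55},{"jaw":180,"dx":-5.15,"dy":0.58,"dz":0,"turn":-2.71},{"jaw":180,"dx":-5.65,"dy":0.72,"dz":0,"turn":-2.83},{"jaw":180,"dx":-6.15,"dy":0.86,"dz":0,"turn":-2.94}])

```text
t: 13.15
tool_pos: [0.5614, -0.0572, 0.0169]
ee_rot: [3.139, -0.001, 1.271]
contact_force: [1.9, 5.0, 7.4]
gripper_width: 0.0253
grip_force: 4.0
```

Request:
carry_out(commands=[{"jaw":180,"dx":-0.52,"dy":0,"dz":0,"turn":-0.08},{"jaw":180,"dx":-1.04,"dy":0,"dz":0,"turn":-0.14},{"jaw":180,"dx":-1.56,"dy":0.01,"dz":0,"turn":-0.19},{"jaw":180,"dx":-2.08,"dy":0.02,"dz":0,"turn":-0.23},{"jaw":180,"dx":-2.6,"dy":0.03,"dz":0,"turn":-0.26},{"jaw":180,"dx":-3.12,"dy":0.04,"dz":0,"turn":-0.29},{"jaw":180,"dx":-3.64,"dy":0.06,"dz":0,"turn":-0.31},{"jaw":180,"dx":-4.16,"dy":0.07,"dz":0,"turn":-0.32},{"jaw":180,"dx":-4.68,"dy":0.09,"dz":0,"turn":-0.33},{"jaw":180,"dx":-5.2,"dy":0.11,"dz":0,"turn":-0.34},{"jaw":180,"dx":-5.72,"dy":0.12,"dz":0,"turn":-0.35},{"jaw":180,"dx":-6.24,"dy":0.14,"dz":0,"turn":-0.35}])

```text
t: 14.65
tool_pos: [0.5181, -0.2071, 0.0169]
ee_rot: [3.14, -0.001, 1.307]
contact_force: [2.1, 6.4, 9.4]
gripper_width: 0.0251
grip_force: 4.9
```

Request:
carry_out(commands=[{"jaw":180,"dx":-0.5,"dy":0,"dz":0,"turn":0},{"jaw":180,"dx":-0.9,"dy":0,"dz":0,"turn":0},{"jaw":180,"dx":-1.2,"dy":0,"dz":0,"turn":0},{"jaw":180,"dx":-0.7,"dy":0,"dz":0,"turn":0},{"jaw":180,"dx":0,"dy":0,"dz":-2,"turn":0},{"jaw":180,"dx":0,"dy":0,"dz":-4,"turn":0},{"jaw":180,"dx":0,"dy":0,"dz":-6,"turn":0},{"jaw":180,"dx":0,"dy":0,"dz":-6,"turn":0}])

```text
t: 15.65
tool_pos: [0.5186, -0.2077, 0.1698]
ee_rot: [3.135, 0.001, 1.307]
contact_force: [0.9, 0.3, -0.7]
gripper_width: 0.0253
grip_force: 0.0
```

```bash
python3 - <<'E'
from plan import *
from rig import ctrl
s=ctrl.sense();c=np.array([*s['tool_pos'][:2],s['ee_rot'][2]]);print(s['t'],c,s['tool_pos'][2],to_t(c[:2]))
h=np.radians(-51.0);p=np.array([.4692,.2289]);st=tcp(p-.012*np.array([np.cos(h),np.sin(h)]),h);print('rel',rel(c,st)[0])
E
```

```text
15.65 [ 0.51864332 -0.20768194  1.30705016] 0.1698035947016174 [-0.04175928  0.0112219 ]
rel [17.05 -7.43 -9.02]
```

Request:
carry_out(commands=[{"jaw":180,"dx":17.05,"dy":-7.43,"dz":0,"turn":-9.02},{"jaw":180,"dx":17.05,"dy":-7.43,"dz":0,"turn":-9.02},{"jaw":180,"dx":17.05,"dy":-7.43,"dz":0,"turn":-9.02},{"jaw":180,"dx":17.05,"dy":-7.43,"dz":0,"turn":-9.02},{"jaw":180,"dx":17.05,"dy":-7.43,"dz":0,"turn":-9.02},{"jaw":180,"dx":17.05,"dy":-7.43,"dz":0,"turn":-9.02},{"jaw":180,"dx":17.05,"dy":-7.43,"dz":0,"turn":-9.02},{"jaw":180,"dx":17.05,"dy":-7.43,"dz":0,"turn":-9.02},{"jaw":180,"dx":17.05,"dy":-7.43,"dz":0,"turn":-9.02},{"jaw":180,"dx":17.05,"dy":-7.43,"dz":0,"turn":-9.02},{"jaw":180,"dx":17.05,"dy":-7.43,"dz":0,"turn":-9.02},{"jaw":180,"dx":17.05,"dy":-7.43,"dz":0,"turn":-9.02}])

```text
t: 17.15
tool_pos: [0.4508, 0.2524, 0.1658]
ee_rot: [3.142, 0.0, 2.248]
contact_force: [-0.7, -0.3, -1.0]
gripper_width: 0.0252
grip_force: 0.0
```

```bash
python3 - <<'E'
from plan import *
import look
look.snap('c0')
from rig import ctrl
s=ctrl.sense();c=np.array([*s['tool_pos'][:2],s['ee_rot'][2]])
h=np.radians(-51);C=path([.4692,.2289],h,[(-.405,-.035)],0.0,-.015,R=.06,look=.08)
print(rel(c,tcp(C[0][0]-.012*np.array([np.cos(h),np.sin(h)]),h)))
chunks(C,c,13)
E
```

```text
t 17.2 tcp [0.4508 0.2525 0.1658] yaw 2.2484 tcp_t [-0.4677 -0.1757]
769 0.035 [array([755.8,  57.6]), array([115.2,  49.6]), np.float64(84.9)]
912 0.172 [array([647.2, 370.4]), array([54.6, 53.4]), np.float64(22.3)]
45 0.01 [array([687.1, 702.7]), array([29.8, 48.3]), np.float64(26.0)]
443 0.032 [array([ 496.2, -246.5]), array([123.3, 188.4]), np.float64(74.6)]
106 0.016 [array([ 513.8, -285.2]), array([14.2, 56.1]), np.float64(74.6)]
108 0.016 [array([ 505. , -252.4]), array([14.7, 58.7]), np.float64(73.6)]
235 0.053 [array([497.3, 119. ]), array([35.3, 38.6]), np.float64(89.1)]
109 0.015 [array([469. , 229.1]), array([56.1, 14. ]), np.float64(38.0)]
304 0.033 [array([462.4, -20.4]), array([45.8, 45.8]), np.float64(8.2)]
437 0.027 [array([364.9, 108.5]), array([190.4,  22.3]), np.float64(84.4)]
end [-0.014 -0.   ] heading err deg 0.0 clear [0.019 0.033]
(array([ 0.  , -0.02, -0.03]), array([-0.62690024,  0.77909954]), array([0.77909954, 0.62690024]))
call {"jaw":180,"dx":-1,"dy":-0.07,"dz":0,"turn":-1.27}, {"jaw":180,"dx":-1.52,"dy":-0.03,"dz":0,"turn":-1.99}, {"jaw":180,"dx":-2.04
[... 1341 characters left out ...]
dy":-0,"dz":0,"turn":0.06}, {"jaw":180,"dx":-2.6,"dy":-0.01,"dz":0,"turn":0.07}, {"jaw":180,"dx":-3.12,"dy":-0.01,"dz":0,"turn":0.08}, {"jaw":180,"dx":-3.64,"dy":-0.01,"dz":0,"turn":0.08}, {"jaw":180,"dx":-4.16,"dy":-0.02,"dz":0,"turn":0.08}, {"jaw":180,"dx":-4.68,"dy":-0.02,"dz":0,"turn":0.08}, {"jaw":180,"dx":-5.2,"dy":-0.03,"dz":0,"turn":0.09}, {"jaw":180,"dx":-5.72,"dy":-0.03,"dz":0,"turn":0.09}, {"jaw":180,"dx":-6.24,"dy":-0.04,"dz":0,"turn":0.09}
call {"jaw":180,"dx":-0.52,"dy":0,"dz":0,"turn":-0}, {"jaw":180,"dx":-1.04,"dy":0,"dz":0,"turn":-0}, {"jaw":180,"dx":-1.56,"dy":0,"dz":0,"turn":-0}, {"jaw":180,"dx":-2.08,"dy":0,"dz":0,"turn":-0}, {"jaw":180,"dx":-2.16,"dy":0,"dz":0,"turn":-0}
```

View pics/c0.png

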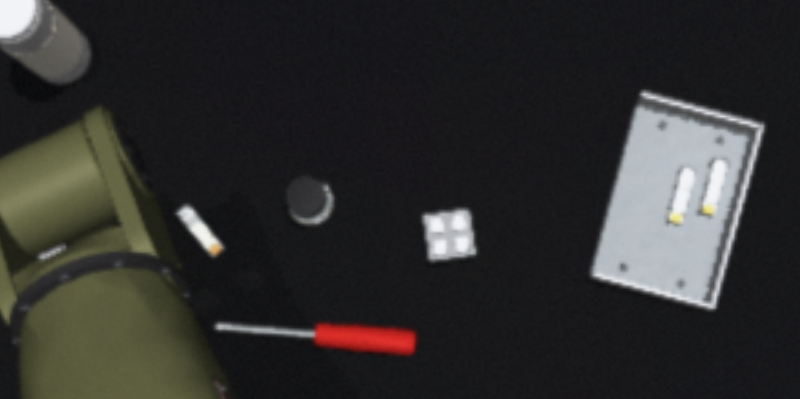

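Two modules are in the tray, at px (682,195) and (714,187), and nothing else has moved. Now the third.

Request:
carry_out(commands=[{"jaw":180,"dx":0,"dy":0,"dz":2,"turn":0},{"jaw":180,"dx":0,"dy":0,"dz":4,"turn":0},{"jaw":180,"dx":0,"dy":0,"dz":5.4,"turn":0},{"jaw":180,"dx":0,"dy":0,"dz":5.8,"turn":0},{"jaw":180,"dx":0,"dy":0,"dz":5.8,"turn":0}])

```text
t: 17.82
tool_pos: [0.4509, 0.2531, 0.0212]
ee_rot: [3.142, 0.0, 2.249]
contact_force: [-0.3, 0.0, 0.7]
gripper_width: 0.0251
grip_force: 0.0
```

Request:
carry_out(commands=[{"jaw":180,"dx":-0.5,"dy":-0.02,"dz":0,"turn":-0.3},{"jaw":180,"dx":-1,"dy":-0.07,"dz":0,"turn":-1.27},{"jaw":180,"dx":-1.52,"dy":-0.03,"dz":0,"turn":-1.99},{"jaw":180,"dx":-2.04,"dy":0.06,"dz":0,"turn":-2.41},{"jaw":180,"dx":-2.54,"dy":0.17,"dz":0,"turn":-2.66},{"jaw":180,"dx":-3.04,"dy":0.31,"dz":0,"turn":-2.81},{"jaw":180,"dx":-3.54,"dy":0.46,"dz":0,"turn":-2.91},{"jaw":180,"dx":-4.04,"dy":0.61,"dz":0,"turn":-2.97},{"jaw":180,"dx":-4.54,"dy":0.77,"dz":0,"turn":-3.02}])

```text
t: 18.95
tool_pos: [0.5375, 0.1764, 0.0209]
ee_rot: [3.142, 0.0, 2.566]
contact_force: [-0.6, 0.2, 0.2]
gripper_width: 0.0251
grip_force: 0.1
```

```bash
python3 - <<'E'
from rig import ctrl
from plan import *
s=ctrl.sense();c=np.array([*s['tool_pos'][:2],s['ee_rot'][2]]);print(c,s['tool_pos'][2],to_t(c[:2]))
im,d=ctrl.grab_frame('wrist');cv2.imwrite('pics/c1.png',im);h=c[2]-np.pi
B=path(c[:2]+OFF*np.array([np.cos(h),np.sin(h)]),h,[],.0,-.015,R=.07,look=.08);chunks(B,c,13)
E
```

```text
[0.53754618 0.17635875 2.56558007] 0.020876317367360044 [-0.41717653 -0.07188319]
end [-0.014  0.   ] heading err deg -0.0 clear [0.02  0.034]
call {"jaw":180,"dx":-0.53,"dy":0.08,"dz":0,"turn":1.77}, {"jaw":180,"dx":-1.06,"dy":0.06,"dz":0,"turn":3.55}, {"jaw":180,"dx":-1.59,"dy":-0.05,"dz":0,"turn":5.32}, {"jaw":180,"dx":-2.08,"dy":-0.26,"dz":0,"turn":7.09}, {"jaw":180,"dx":-2.52,"dy":-0.57,"dz":0,"turn":8.75}, {"jaw":180,"dx":-2.88,"dy":-0.95,"dz":0,"turn":9.88}, {"jaw":180,"dx":-3.17,"dy":-1.38,"dz":0,"turn":10.63}, {"jaw":180,"dx":-3.42,"dy":-1.84,"dz":0,"turn":11.12}, {"jaw":180,"dx":-3.64,"dy":-2.31,"dz":0,"turn":11.45}, {"jaw":180,"dx":-3.84,"dy":-2.79,"dz":0,"turn":11.67}, {"jaw":180,"dx":-4.02,"dy":-3.28,"dz":0,"turn":11.81}, {"jaw":180,"dx":-4.19,"dy":-3.77,"dz":0,"turn":11.9}
call {"jaw":180,"dx":-0.52,"dy":0.01,"dz":0,"turn":0.06}, {"jaw":180,"dx":-1.04,"dy":0.01,"dz":0,"turn":0.09}, {"jaw":180,"dx":-1.56,"dy":0,"dz":0,"turn":0.12}, {"jaw":180,"dx":-2.08,"dy":-0,"dz":0,"turn":0.13}, {"jaw":180,"dx":-2.6,"dy":-0.01,"dz":0,"turn":0.14}, {"jaw":180,"dx":-3.12,"dy":-0.02,"dz":0,"turn":0.15}, {"jaw":180,"dx":-3.64,"dy":-0.03,"dz":0,"turn":0.15}, {"jaw":180,"dx":-4.16,"dy":-0.03,"dz":0,"turn":0.15}, {"jaw":180,"dx":-4.68,"dy":-0.04,"dz":0,"turn":0.15}, {"jaw":180,"dx":-5.2,"dy":-0.05,"dz":0,"turn":0.15}, {"jaw":180,"dx":-5.72,"dy":-0.06,"dz":0,"turn":0.15}, {"jaw":180,"dx":-6.24,"dy":-0.07,"dz":0,"turn":0.15}
call {"jaw":180,"dx":-0.52,"dy":0,"dz":0,"turn":0}, {"jaw":180,"dx":-1.04,"dy":0,"dz":0,"turn":0}, {"jaw":180,"dx":-1.56,"dy":0,"dz":0,"turn":0}, {"jaw":180,"dx":-2.08,"dy":0,"dz":0,"turn":0}, {"jaw":180,"dx":-2.6,"dy":0,"dz":0,"turn":0}, {"jaw":180,"dx":-3.12,"dy":0,"dz":0,"turn":0}, {"jaw":180,"dx":-3.64,"dy":0,"dz":0,"turn":-0}, {"jaw":180,"dx":-4.16,"dy":0,"dz":0,"turn":-0}, {"jaw":180,"dx":-4.28,"dy":0,"dz":0,"turn":-0}
```

View pics/c1.png

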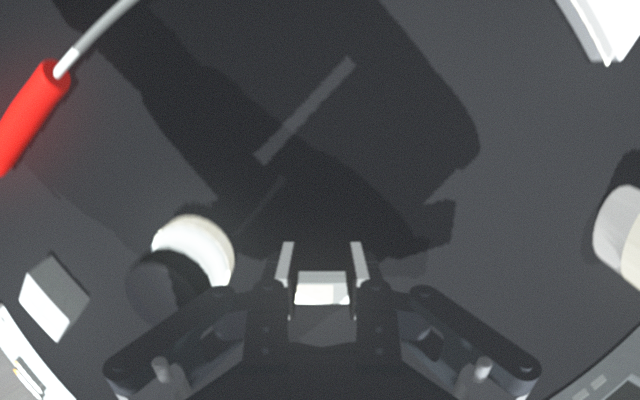

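The wrist view shows the third module centred across the fingers at (322,288), with the jar clear on the left at about (190,250). I carry on.

Request:
carry_out(commands=[{"jaw":180,"dx":-0.53,"dy":0.08,"dz":0,"turn":1.5},{"jaw":180,"dx":-1.06,"dy":0.06,"dz":0,"turn":3.4},{"jaw":180,"dx":-1.59,"dy":-0.05,"dz":0,"turn":5.2},{"jaw":180,"dx":-2.08,"dy":-0.26,"dz":0,"turn":6.95},{"jaw":180,"dx":-2.52,"dy":-0.57,"dz":0,"turn":8.6},{"jaw":180,"dx":-2.88,"dy":-0.95,"dz":0,"turn":9.85},{"jaw":180,"dx":-3.17,"dy":-1.38,"dz":0,"turn":10.63},{"jaw":180,"dx":-3.42,"dy":-1.84,"dz":0,"turn":11.12},{"jaw":180,"dx":-3.64,"dy":-2.31,"dz":0,"turn":11.45},{"jaw":180,"dx":-3.84,"dy":-2.79,"dz":0,"turn":11.67},{"jaw":180,"dx":-4.02,"dy":-3.28,"dz":0,"turn":11.81},{"jaw":180,"dx":-4.19,"dy":-3.77,"dz":0,"turn":11.9}])

```text
t: 20.5
tool_pos: [0.573, 0.0399, 0.0208]
ee_rot: [3.142, 0.0, 1.319]
contact_force: [-0.4, -0.0, -0.2]
gripper_width: 0.0244
grip_force: 0.1
```

Request:
carry_out(commands=[{"jaw":180,"dx":-0.52,"dy":0.01,"dz":0,"turn":0.06},{"jaw":180,"dx":-1.04,"dy":0.01,"dz":0,"turn":0.09},{"jaw":180,"dx":-1.56,"dy":0,"dz":0,"turn":0.12},{"jaw":180,"dx":-2.08,"dy":0,"dz":0,"turn":0.13},{"jaw":180,"dx":-2.6,"dy":-0.01,"dz":0,"turn":0.14},{"jaw":180,"dx":-3.12,"dy":-0.02,"dz":0,"turn":0.15},{"jaw":180,"dx":-3.64,"dy":-0.03,"dz":0,"turn":0.15},{"jaw":180,"dx":-4.16,"dy":-0.03,"dz":0,"turn":0.15},{"jaw":180,"dx":-4.68,"dy":-0.04,"dz":0,"turn":0.15},{"jaw":180,"dx":-5.2,"dy":-0.05,"dz":0,"turn":0.15},{"jaw":180,"dx":-5.72,"dy":-0.06,"dz":0,"turn":0.15},{"jaw":180,"dx":-6.24,"dy":-0.07,"dz":0,"turn":0.15}])

```text
t: 22.0
tool_pos: [0.5325, -0.1108, 0.0208]
ee_rot: [3.142, 0.0, 1.304]
contact_force: [1.1, 0.2, 0.2]
gripper_width: 0.0252
grip_force: 0.1
```

```bash
python3 - <<'E'
from rig import ctrl
from plan import *
s=ctrl.sense();c=np.array([*s['tool_pos'][:2],s['ee_rot'][2]]);print(c,s['tool_pos'][2],to_t(c[:2]),np.degrees(c[2]-np.pi-F))
im,d=ctrl.grab_frame('wrist');cv2.imwrite('pics/c2.png',im[200:])
E
```

```text
[ 0.53251377 -0.11077141  1.30351331] 0.02081430785330006 [-0.13889508 -0.00097133] -0.014188693075784608
```

View pics/c2.png

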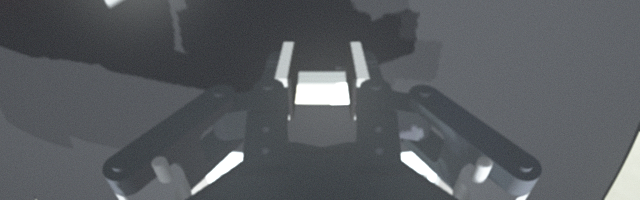

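The module is still across the fingers at (322,90). Final push, then back off and lift.

Request:
carry_out(commands=[{"jaw":180,"dx":-0.55,"dy":0,"dz":0,"turn":0},{"jaw":180,"dx":-1.1,"dy":0,"dz":0,"turn":0},{"jaw":180,"dx":-1.65,"dy":0,"dz":0,"turn":0},{"jaw":180,"dx":-2.2,"dy":0,"dz":0,"turn":0},{"jaw":180,"dx":-2.75,"dy":0,"dz":0,"turn":0},{"jaw":180,"dx":-3.3,"dy":0,"dz":0,"turn":0},{"jaw":180,"dx":-3.7,"dy":0,"dz":0,"turn":0},{"jaw":180,"dx":-4,"dy":0,"dz":0,"turn":0},{"jaw":180,"dx":-4.2,"dy":0,"dz":0,"turn":0},{"jaw":180,"dx":-4.2,"dy":0,"dz":0,"turn":0},{"jaw":180,"dx":-3.6,"dy":0,"dz":0,"turn":0},{"jaw":180,"dx":-3,"dy":0,"dz":0,"turn":0}])

```text
t: 23.55
tool_pos: [0.5132, -0.1809, 0.0208]
ee_rot: [-3.141, -0.0, 1.304]
contact_force: [-0.3, 0.0, 0.1]
gripper_width: 0.0248
grip_force: 0.0
```

Request:
carry_out(commands=[{"jaw":180,"dx":0,"dy":0,"dz":-2,"turn":0},{"jaw":180,"dx":0,"dy":0,"dz":-4,"turn":0},{"jaw":180,"dx":2,"dy":0,"dz":-6,"turn":0},{"jaw":180,"dx":4,"dy":0,"dz":-6,"turn":0},{"jaw":180,"dx":6,"dy":0,"dz":-6,"turn":0},{"jaw":180,"dx":8,"dy":0,"dz":-6,"turn":0},{"jaw":180,"dx":8,"dy":0,"dz":-6,"turn":0},{"jaw":180,"dx":8,"dy":0,"dz":-6,"turn":0}])

```text
t: 24.55
tool_pos: [0.5655, 0.0113, 0.1706]
ee_rot: [-3.141, 0.0, 1.305]
contact_force: [0.8, -0.0, 1.0]
gripper_width: 0.0251
grip_force: 0.0
```

```bash
python3 look.py d0
```

```text
t 24.6 tcp [0.5655 0.0106 0.1707] yaw 1.3036 tcp_t [-0.2646 -0.0012]
914 0.172 [array([647.5, 371.1]), array([54.6, 53.3]), np.float64(12.2)]
56 0.011 [array([686.1, 646.5]), array([43.1, 40.1]), np.float64(56.3)]
43 0.01 [array([669. , 721.5]), array([38. , 28.5]), np.float64(46.9)]
53 0.011 [array([641.4, 663.1]), array([22., 63.]), np.float64(11.0)]
438 0.033 [array([ 496.3, -246.8]), array([123.8, 188.7]), np.float64(74.5)]
99 0.016 [array([ 514. , -285.4]), array([14.1, 56.1]), np.float64(75.3)]
108 0.015 [array([ 504.7, -252.8]), array([14.3, 56.6]), np.float64(74.8)]
104 0.016 [array([ 497.8, -228. ]), array([14.8, 55.8]), np.float64(75.9)]
1085 0.031 [array([463.4, 400. ]), array([114.5,  66.2]), np.float64(11.7)]
```

View pics/d0.png

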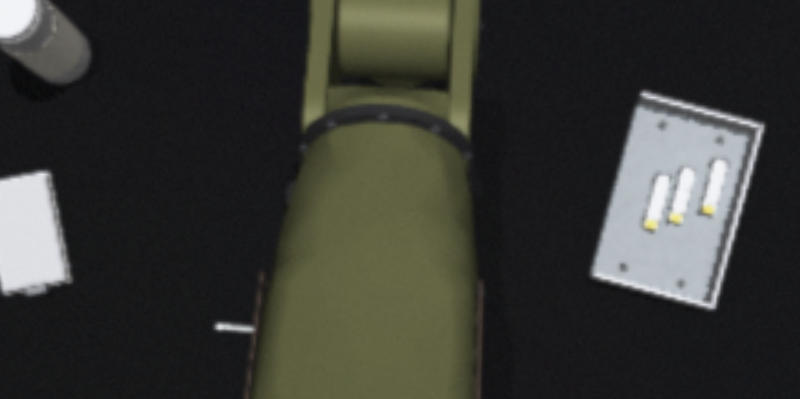

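All three modules, at px (656,203), (682,195) and (714,187), lie well inside the tray, and the arm is clear.

```bash
python3 -c "
from rig import ctrl
print(ctrl.sign_off())"
```

```text
the job is handed in; nothing more can be done
None
```

All three modules lie fully inside the tray, pushed only, and the job was handed in at about 25 s; the can and case show unmoved in the final picture, but the arm hid the jar and adapter there, last seen in place just before and during the third sweep.

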